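# Slip the tall oval tin into the row

### The job

Take the tall flat oval tin and push it into the narrow gap between the two short oval tins standing on the white rack, which is open at the front, so that it nudges them apart, until it stands fully home and flush with them. Leave all three tins standing upright side by side on the rack, and do not tip the two short ones on the way.

Things in the scene. Friction and masses are not known exactly. Their poses are not given: they have to be found in the camera images.
- tall_tin: The tin to put away: plain steel, upright on the table, a flat oval from above (half-round ends), 80 (its x) x 40 (its y) x 150 mm tall, 0.3 kg, same either way round. The only tall flat tin: a round canister as tall and a loose short oval tin stand about too, places swapped at random. Origin: centre of its underside.
- rack: White rack, fixed: base plate 110 (x) x 360 (y) x 8 mm thick, open at the front (its -x side) and above; a back lip, inner face at x = 45 mm, is 30 mm high. Glass jars 90 mm across, 100 mm high, are fixed at y = +-125 mm, with 160 mm clear between them for the row. Origin: centre of the underside, on the table. Tins stand on the base (z = 8 mm), middles near x = 0; y runs along the row.
- left_tin: Short oval steel tin in the row, on the rack's +y side of the gap: 80 (x, along the rack's x) x 44 (y) x 90 mm tall, 0.25 kg, loose, free to slide. Origin: centre of its underside. The clear gap to right_tin starts at 26 to 34 mm; beside the end jars there is space to give way.
- right_tin: The same kind of short oval tin, loose, on the rack's -y side of the gap. Origin at the centre of its underside; its axes are along the rack's.
Not all that is in view belongs to the job. What is shaped like the tall_tin but orange is not meant.

How it is judged:
At the end, for the whole second after the job is handed in: The tall tin rests on the rack's base between the two short tins, within 15 mm of the rack's centre line (x) and 15 degrees of square; the short tins flank it within 20 mm of the line, turned under 20 degrees; all three upright within 5.7 degrees (x of tall_tin in the frame of rack between -0.015 and 0.015 m and z of tall_tin in the frame of rack between 0.003 and 0.013 m and y of tall_tin in the frame of left_tin below -0.03 m and y of tall_tin in the frame of right_tin above 0.03 m and angle between the x axis of tall_tin and the x axis of rack, either way round below 0.26 rad and angle between the x axis of each of left_tin, right_tin and the x axis of rack, either way round below 0.35 rad and x of left_tin in the frame of rack between -0.02 and 0.02 m and x of right_tin in the frame of rack between -0.02 and 0.02 m and angle between each of tall_tin, left_tin, right_tin's own z axis and vertical below 0.1 rad and linear speed of tall_tin below 0.02 m/s); the robot touches nothing.
It fails at once if a short tin of the row is tipped by more than about 23 degrees (angle between any of left_tin, right_tin's own z axis and vertical above 0.4 rad).
It also fails if it takes over 45 s, if anything falls off the work surface, if the arm or the gripper's body presses on something with over 40 N, if the wrist force passes 120 N, or if a joint passes its speed limit or range.

### The arm

A 7-joint arm with a two-finger parallel gripper is mounted at the origin on the work surface. World frame = base frame: x ahead of the robot, y to its left, z up, the work surface at z = 0. Lengths are in m, angles in rad, forces in N, time in s.
With the tool pointing down it reaches from about 0.4 to 0.85 m from the base axis. Payload 10.4 kg.
Tool frame: the origin (TCP) lies midway between the tips of the shut fingers; the grasp point (between the pads) lies 19 mm behind it; z points along the fingers, y is the line along which they close (so a half turn about z gives the same grasp; the last joint's range is limited). The gripper opens to 85 mm and grips with 20 to 120 N. Pads are 22 mm wide; open, the fingers measure 114 mm over their backs; the gripper's body (76 mm by 85 mm) begins 54 mm behind the grasp point. The pads swing forward as they close: fully open they stand 13 mm farther back than shut.
Start: joints at [1.269, 0.332, -0.065, 1.46, 0.022, 1.35, -0.088], TCP at [0.172, -0.601, 0.231] pointing down, gripper open.
Joint ranges: [-2.6, 2.6], [-0.5, 2.12], [-1.47, 1.34], [0.16, 2.42], [-1.27, 4.41], [0.06, 2.06], [-2.6, 2.6]. Speed limits (rad/s): [2.22, 2.22, 2.79, 2.79, 3.14, 3.14, 3.14].

### API

Orientations are given as a unit quaternion [x, y, z, w].
In Python, from workcell import monitor, eyes, manip gives the robot as it stands.
- The arm moves only by the tool send_rows, never from a script. Its arguments are lists of equal length, an entry for each row: "offset": the shift along the tool's x, y, z in mm, a list of three; "roll": the turn about the tool's z in rad. In form: {"offset": [[tx, ty, tz], ...], "roll": [roll, ...]}. A call has exactly 5 rows; each row is the pose to reach, as a shift and turn from the pose commanded when the call began, along the tool's axes at that moment; what a row does not reach only later rows make up. A row lasts 1/12 s, in which the tool goes at most 41.7 mm and 7.16 degrees, less where a joint would pass 70% of its speed; a pose out of reach is approached as far as the arm can. A call with a gripper value outside its range is refused whole. "jaw" is the opening, from 0 (shut) to 1 (fully open), set as the call begins (left out, the last holds). The fingers move at their own pace and stop on an object; "newtons" is the grip in N (left out, the last holds). Time passes only in rows, so rows that repeat a pose let the fingers close, or fill a call up. It gives the time, the measured TCP pose, the force and the opening at its end, in the units of the state.
- monitor.get_obs(): the state, without advancing time (a new reading comes with each control period).
- eyes.camera(name): name is "scene" or "top" or "wrist"; returns (picture, depth): 384x512x3 uint8, blue, green, red; 384x512 float32, m along the optical axis (not along the pixel's ray), 0 where there is no reading.
- eyes.camera_params(name): a dict with "fovy" (degrees; the focal length in pixels is half the picture's height over the tangent of half this angle, whatever the lens; pixels are square), "cx", "cy" (the principal point, pixels), "k1" (the pictures are not rectified: a ray, as slopes to the right and down, at radius r is drawn at 1 + k1 r^2 times it, then the intrinsics apply), "R" (3x3) and "t" (3): a world point X has camera coordinates R X + t. Camera axes: x right, y down, z forward; pixel columns grow to the right and rows downward; lengths in m; the calibration is good to about 2 mm. A picture is of the moment at which its call begins: read the wrist's pose just before it. camera_params takes no time and is no camera call; for the wrist camera it gives the pose at the moment of the call.
- manip.hand_in(): hands the job in, once; it reports no verdict.
The state is a dict: "clock": time; "joint_pos": joint angles; "joint_velocities": joint speeds; "tau": joint torques, N m; "position": TCP position; "ee_rot": TCP orientation; "ft_force": force on the tool from outside, world axes, zero at the start; "torque": the same for the moment, N m; "grip_width": opening from 0.0 (shut) to 1.0 (fully open).
Only numpy, scipy, OpenCV 4.12 (cv2) and the standard library are available. Lean on these libraries where they do the work, as an engineer would, in place of code of your own. Each camera call takes 0.05 s, during which the arm holds its last target. There are 200 camera calls.

## Working session

There is one attempt and no reset: what is moved stays moved. The work goes in short steps, Python scripts to look and compute and a tool call to move; the robot and the scene stay as the last step left them, time stands still between calls to the robot, and variables do not carry over. Pictures are saved under pics/ and viewed, on a budget of 10 in all, crops included, one or two more only if the job needs it, and the job is handed in when it is done.

Besides the shell and the picture viewer there is one more tool, called after ">>>" by a JSON object that holds its "method" and its "body", one argument or row to a line. send_rows: Moves the arm, as the interface text tells. Its arguments: {"type":"object","properties":{"offset":{"type":"array"},"roll":{"type":"array"},"jaw":{"type":"number"},"newtons":{"type":"number"}},"required":["offset","roll"]}

```bash
mkdir -p pics; cat > h.py <<'E'
import numpy as np, cv2
from workcell import monitor, eyes, manip
def K(p):
    f=192/np.tan(np.radians(p['fovy'])/2); return f
def rays(p,uv):
    f=K(p); d=(np.atleast_2d(uv).astype(float)-[p['cx'],p['cy']])/f; s=d.copy()
    for _ in range(20): s=d/(1+p['k1']*(s**2).sum(1,keepdims=True))
    return np.c_[s,np.ones(len(s))]
def onz(p,uv,z):  # intersect with world plane z
    R,t=np.array(p['R']),np.array(p['t']); c=-R.T@t; d=rays(p,uv)@R
    return c+d*((z-c[2])/d[:,2])[:,None]
def pts(p,uv,dep):
    R,t=np.array(p['R']),np.array(p['t']); uv=np.atleast_2d(uv).astype(int)
    return (rays(p,uv)*dep[uv[:,1],uv[:,0]][:,None]-t)@R
def cloud(p,dep):
    v,u=np.nonzero(dep>0); return np.c_[u,v],pts(p,np.c_[u,v],dep)
E
python3 - <<'E'
from h import *
o=monitor.get_obs();print(o)
ims=[]
for n in ('scene','top'):
    p=eyes.camera_params(n);im,d=eyes.camera(n);np.savez('pics/'+n,im=im,d=d);cv2.imwrite(f'pics/{n}.png',im);print(n,p)
E
```

```text
{'clock': 0.0, 'joint_pos': array([ 1.26939343,  0.33287456, -0.06470324,  1.46094459,  0.02158337,
        1.34988592, -0.08850557]), 'joint_velocities': array([ 0.00018899,  0.00036688, -0.00033945, -0.0002341 , -0.00082829,
       -0.00108402,  0.00057242]), 'tau': array([-2.15591881e-04, -6.25457668e+01,  4.90194478e-02, -3.91615605e+01,
        1.62579113e-02,  9.91735869e-03,  2.95007487e-05]), 'position': array([ 0.17190261, -0.60050648,  0.23051269]), 'ee_rot': array([ 9.90298059e-01,  1.38957734e-01, -1.22287856e-04, -6.98210318e-04]), 'ft_force': array([1.13540702, 0.44765988, 0.99016544]), 'torque': array([-0.01359375,  0.00351059, -0.03674052]), 'grip_width': 0.9982879532069283}
scene {'fovy': 54.37940160551071, 'cx': 255.9766712427797, 'cy': 190.3681768064029, 'k1': -0.08536851811887394, 'R': array([[ 0.15866362,  0.98727372,  0.01079111],
       [ 0.84176161, -0.12955029, -0.52407454],
       [-0.51600703,  0.09223511, -0.85160404]]), 't': array([-0.04902683, -0.42935084,  1.41404989])}
top {'fovy': 43.48272402675225, 'cx': 256.1048340043878, 'cy': 195.30910410929914, 'k1': -0.18911025692313338, 'R': array([[ 6.93044389e-03, -9.99975981e-01, -8.53280075e-05],
       [-9.85575626e-01, -6.81621148e-03, -1.69098271e-01],
       [ 1.69093627e-01,  1.25602328e-03, -9.85599192e-01]]), 't': array([-0.03608277,  0.51803099,  1.05649702])}
```

View pics/scene.png

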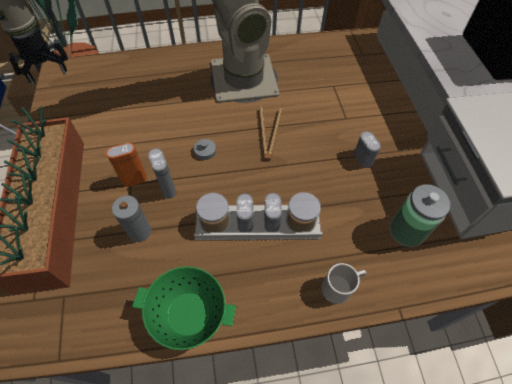

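View pics/top.png

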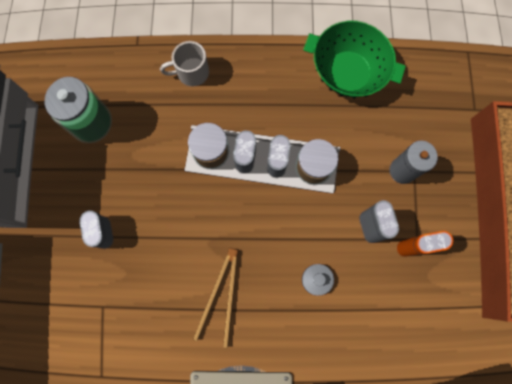

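Candidates: steel oval in top view (385,220) / scene (160,170); orange look-alike (430,242), not meant; round canister (418,160); loose short oval (92,230). I choose the steel oval at (385,220) and will check its height and outline, along with the row, in one crop.

```bash
cat > m.py <<'E'
from h import *
p=eyes.camera_params('top');z=np.load('pics/top.npz');im,d=z['im'],z['d']
uv,X=cloud(p,d)
def top(box,zlo,zhi,nm):
    m=(uv[:,0]>box[0])&(uv[:,0]<box[1])&(uv[:,1]>box[2])&(uv[:,1]<box[3])&(X[:,2]>zlo)&(X[:,2]<zhi)
    P=X[m]; r=cv2.minAreaRect((P[:,:2]*1000).astype(np.float32)); print(nm,m.sum(),'zmed',np.median(P[:,2]).round(4),'rect c,size,ang',np.round(r[0],1),np.round(r[1],1),round(r[2],1))
    print('   corners',np.round(cv2.boxPoints(r),0).tolist())
top((350,402,190,250),.14,.16,'tall')
top((65,125,200,255),.06,.2,'loose')
top((398,460,220,265),.1,.2,'orange')
top((385,445,135,190),.1,.2,'round')
top((228,260,120,180),.09,.11,'left')
top((262,294,120,185),.09,.11,'right')
top((187,229,115,170),.1,.115,'jarL')
top((296,340,135,190),.1,.115,'jarR')
# base front edge
m=(uv[:,0]>180)&(uv[:,0]<345)&(uv[:,1]>120)&(uv[:,1]<200)&(abs(X[:,2]-.008)<.004)&(im[uv[:,1],uv[:,0]].min(1)>150)
P=X[m];r=cv2.minAreaRect((P[:,:2]*1000).astype(np.float32));print('base',r,np.round(cv2.boxPoints(r)).tolist())
a=cv2.resize(im[105:200,175:350],None,fx=4,fy=4,interpolation=cv2.INTER_CUBIC)
b=cv2.resize(im[190:260,345:460],None,fx=3,fy=3,interpolation=cv2.INTER_CUBIC)
o=np.zeros((a.shape[0]+b.shape[0],700,3),np.uint8);o[:a.shape[0]]=a;o[a.shape[0]:,:b.shape[1]]=b
cv2.imwrite('pics/crop1.png',o)
E
python3 m.py
```

```text
tall 669 zmed 0.1508 rect c,size,ang [ 452.5 -302.2] [78.2 40.7] 18.0
   corners [[409.0, -295.0], [422.0, -334.0], [496.0, -310.0], [483.0, -271.0]]
loose 735 zmed 0.09 rect c,size,ang [433.4 333.9] [81.3 45.8] 11.6
   corners [[389.0, 348.0], [398.0, 303.0], [478.0, 320.0], [469.0, 364.0]]
orange 733 zmed 0.1504 rect c,size,ang [ 403.7 -405.2] [39.5 79.8] 9.1
   corners [[378.0, -369.0], [391.0, -448.0], [430.0, -441.0], [417.0, -363.0]]
round 935 zmed 0.1495 rect c,size,ang [ 589.5 -387.7] [65.5 67.9] 3.3
   corners [[555.0, -356.0], [559.0, -423.0], [624.0, -420.0], [620.0, -352.0]]
left 631 zmed 0.0988 rect c,size,ang [615.9  -6.3] [44.1 79.9] 82.2
   corners [[573.0, -23.0], [653.0, -34.0], [658.0, 10.0], [579.0, 21.0]]
right 626 zmed 0.0989 rect c,size,ang [606.9 -83. ] [43.9 81.3] 81.3
   corners [[563.0, -99.0], [644.0, -111.0], [650.0, -67.0], [570.0, -55.0]]
jarL 661 zmed 0.1013 rect c,size,ang [630.3  78.4] [82.8 82.6] 1.0
   corners [[588.0, 119.0], [590.0, 36.0], [672.0, 38.0], [671.0, 120.0]]
jarR 625 zmed 0.1014 rect c,size,ang [ 594.2 -169.1] [83.2 84.6] 84.1
   corners [[548.0, -206.0], [632.0, -215.0], [641.0, -132.0], [556.0, -123.0]]
base ((568.3023681640625, -36.81327819824219), (360.23760986328125, 50.02013397216797), 76.24580383300781) [[501.0, -206.0], [550.0, -218.0], [635.0, 132.0], [587.0, 144.0]]
```

View pics/crop1.png

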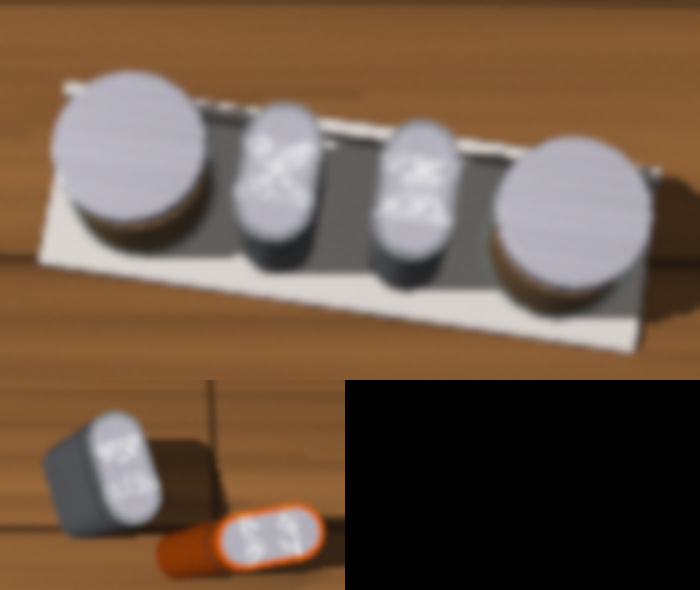

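Crop shows the chosen tin is plain steel, oval, 150 mm high (top face near px (388,220)), and the gap centre in the row is about px (262,152). From the jars, the rack centre is (612,-45) mm with yaw -8.3°. The gap is about 33 mm. Moving above the tin.

>>> {"method": "send_rows", "body": {
  "offset": [
    [35,-21,0],
    [70,-42,0],
    [105,-63,0],
    [140,-84,0],
    [176,-105,0]
  ],
  "roll": [0,0,0,-0.02,-0.035],
  "jaw": 1
}}

```text
clock: 0.52
position: [0.313, -0.4498, 0.2311]
ee_rot: [0.988, 0.156, -0.0, -0.0]
ft_force: [1.1, -0.7, -0.2]
grip_width: 0.999
```

>>> {"method": "send_rows", "body": {
  "offset": [
    [40,-18,0],
    [80,-37,0],
    [120,-62,0],
    [160,-86,0],
    [180,-98,0]
  ],
  "roll": [0,0,0,0,0]
}}

```text
clock: 0.93
position: [0.4545, -0.3004, 0.2312]
ee_rot: [0.988, 0.157, -0.0, -0.0]
ft_force: [0.7, -0.6, 0.2]
grip_width: 0.999
```

>>> {"method": "send_rows", "body": {
  "offset": [
    [0,0,0],
    [0,0,0],
    [0,0,0],
    [0,0,0],
    [0,0,0]
  ],
  "roll": [0,0,0,0,0]
}}

```text
clock: 1.35
position: [0.4523, -0.304, 0.2312]
ee_rot: [0.988, 0.155, -0.0, 0.0]
ft_force: [0.5, -0.2, -0.5]
grip_width: 0.999
```

```bash
cat > rel.py <<'E'
from h import *
from scipy.spatial.transform import Rotation as Ro
def rel(x,y,z,yaw):
    o=monitor.get_obs();R=Ro.from_quat(o['ee_rot']).as_matrix();y0=np.degrees(np.arctan2(R[1,0],R[0,0]))
    print('pos',o['position'].round(4),'yaw',y0.round(2),'t',round(o['clock'],2),'F',o['ft_force'].round(1),'w',round(o['grip_width'],3),
     'OFFSET',(R.T@(np.array([x,y,z])-o['position'])*1000).round(1),'roll',np.radians(y0-yaw).round(3))
E
python3 - <<'E'
from rel import *
rel(.4525,-.3022,.102,18)
p=eyes.camera_params('wrist');im,d=eyes.camera('wrist');np.savez('pics/w1',im=im,d=d);cv2.imwrite('pics/w1.png',im)
uv,X=cloud(p,d);m=(abs(X[:,2]-.15)<.004)&(np.hypot(X[:,0]-.452,X[:,1]+.302)<.06);P=X[m]
print(m.sum(),cv2.minAreaRect((P[:,:2]*1000).astype(np.float32)))
E
```

```text
pos [ 0.4523 -0.304   0.2312] yaw 17.84 t 1.35 F [ 0.5 -0.2 -0.5] w 0.999 OFFSET [  0.8  -1.7 129.2] roll -0.003
4244 ((452.85443115234375, -303.0274963378906), (79.99071502685547, 40.073097229003906), 15.538497924804688)
```

View pics/w1.png

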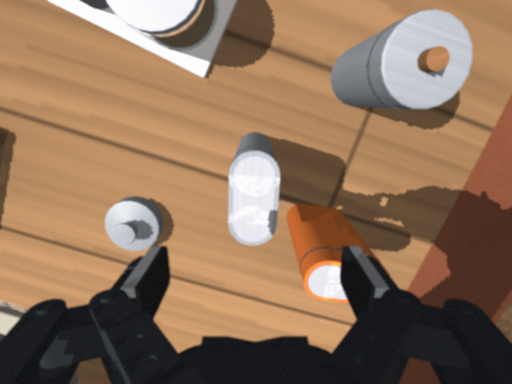

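Wrist view: tin's top face at px (254,197), centred between the fingers; orange tin at (325,255) clears the right finger by about 40 mm. Tin at (452.9,-303.0), yaw 15.5°. Descending.

>>> {"method": "send_rows", "body": {
  "offset": [
    [0,-1,30],
    [0,-1,60],
    [0,-1,90],
    [0,-1,115],
    [0,-1,129]
  ],
  "roll": [0.02,0.04,0.04,0.04,0.04]
}}

```text
clock: 1.82
position: [0.4511, -0.3017, 0.0993]
ee_rot: [0.991, 0.136, -0.001, -0.001]
ft_force: [-0.1, 0.2, -0.3]
grip_width: 1.006
```

>>> {"method": "send_rows", "body": {
  "offset": [
    [0,0,0],
    [0,0,0],
    [0,0,0],
    [0,0,0],
    [0,0,0]
  ],
  "roll": [0,0,0,0,0],
  "jaw": 0,
  "newtons": 60
}}

```text
clock: 2.23
position: [0.4539, -0.3025, 0.1041]
ee_rot: [0.991, 0.136, 0.001, 0.001]
ft_force: [-0.1, -0.8, 5.2]
grip_width: 0.458
```

>>> {"method": "send_rows", "body": {
  "offset": [
    [0,0,0],
    [0,0,0],
    [0,0,0],
    [0,0,0],
    [0,0,0]
  ],
  "roll": [0,0,0,0,0]
}}

```text
clock: 2.65
position: [0.4539, -0.3025, 0.1041]
ee_rot: [0.991, 0.136, 0.001, 0.001]
ft_force: [0.1, 0.4, 6.7]
grip_width: 0.462
```

>>> {"method": "send_rows", "body": {
  "offset": [
    [0,0,-5],
    [0,0,-15],
    [0,0,-25],
    [0,0,-30],
    [0,0,-30]
  ],
  "roll": [0,0,0,0,0]
}}

```text
clock: 3.07
position: [0.4538, -0.3023, 0.1342]
ee_rot: [0.991, 0.136, 0.001, 0.001]
ft_force: [0.4, -0.1, -3.4]
grip_width: 0.461
```

```bash
python3 - <<'E'
from rel import *
# front approach pose: 110 mm in front of rack centre along rack -x
c=np.array([.6122,-.0453]);a=np.radians(-8.3);ux=np.array([np.cos(a),np.sin(a)])
g=c-.115*ux; print(g); rel(g[0],g[1],.135,-8.3)
p=eyes.camera_params('top');print(onz(p,[[185,170.5],[333.2,192.5]],.008).round(4))
E
```

```text
[ 0.49840453 -0.02869904]
pos [ 0.4538 -0.3023  0.1342] yaw 15.68 t 3.07 F [ 0.4 -0.1 -3.4] w 0.461 OFFSET [ 116.9 -251.3   -1.1] roll 0.419
[[ 0.5836  0.1382  0.008 ]
 [ 0.5325 -0.2156  0.008 ]]
```

Grip holds (width 39 mm). The rack front edge gives centre (612.5,-46.6), agreeing with the jars. Moving in front of the gap.

>>> {"method": "send_rows", "body": {
  "offset": [
    [10,-20,0],
    [22,-45,0],
    [35,-72,0],
    [48,-100,0],
    [60,-126,0]
  ],
  "roll": [0,0,0,0,0]
}}

```text
clock: 3.48
position: [0.4766, -0.1625, 0.1322]
ee_rot: [0.991, 0.137, -0.0, -0.0]
ft_force: [0.9, 0.2, -2.3]
grip_width: 0.464
```

>>> {"method": "send_rows", "body": {
  "offset": [
    [13,-28,0],
    [26,-56,0],
    [39,-84,0],
    [50,-110,0],
    [57,-125,0]
  ],
  "roll": [0.08,0.17,0.26,0.35,0.419]
}}

```text
clock: 3.9
position: [0.4977, -0.0248, 0.1324]
ee_rot: [0.997, -0.073, 0.0, -0.0]
ft_force: [0.0, -0.4, -3.0]
grip_width: 0.457
```

>>> {"method": "send_rows", "body": {
  "offset": [
    [0,0,0],
    [0,0,0],
    [0,0,0],
    [0,0,0],
    [0,0,0]
  ],
  "roll": [0,0,0,0,0]
}}

```text
clock: 4.32
position: [0.4976, -0.0296, 0.1322]
ee_rot: [0.997, -0.073, -0.0, 0.0]
ft_force: [-1.3, -0.2, -2.7]
grip_width: 0.46
```

```bash
python3 - <<'E'
from rel import *
rel(.4984,-.0287,.135,-8.3)
c=np.array([.6122,-.0455]);a=np.radians(-8.3);A=np.array([[np.cos(a),np.sin(a)],[-np.sin(a),np.cos(a)]])
o=[]
for n in ('scene','wrist'):
    p=eyes.camera_params(n);im,d=eyes.camera(n);uv,X=cloud(p,d);L=(X[:,:2]-c)@A.T*1000
    def t(nm,x0,x1,y0,y1,z0,z1):
        m=(L[:,0]>x0)&(L[:,0]<x1)&(L[:,1]>y0)&(L[:,1]<y1)&(X[:,2]>z0)&(X[:,2]<z1)
        if m.sum()<30: print(n,nm,m.sum());return
        r=cv2.minAreaRect(L[m].astype(np.float32));print(n,nm,m.sum(),np.round(r[0],1),np.round(r[1],1),round(r[2],1),'z',X[m][:,2].min().round(3),np.median(X[m][:,2]).round(3))
    t('left',-50,60,8,75,.09,.106);t('right',-50,60,-75,-8,.09,.106)
    t('tallbody',-170,-55,-45,45,.012,.09)
    o.append(im)
cv2.imwrite('pics/s2.png',np.hstack([cv2.resize(o[0][100:270,140:360],None,fx=1.8,fy=1.8),cv2.resize(o[1],(395,306))]))
E
```

```text
pos [ 0.4976 -0.0296  0.1322] yaw -8.39 t 4.32 F [-1.3 -0.2 -2.7] w 0.46 OFFSET [ 0.6 -1.  -2.8] roll -0.002
scene left 387 [ 0.7 40.6] [41.1 80. ] 88.3 z 0.09 0.099
scene right 401 [  2.8 -36.8] [43.6 78.9] 89.5 z 0.09 0.099
scene tallbody 154 [-82.9  -0.3] [18.6 39. ] 2.6 z 0.027 0.06
wrist left 7853 [-13.9  40.3] [44.9 54.5] 89.5 z 0.09 0.097
wrist right 7600 [-12.9 -37. ] [44.3 54.3] 89.6 z 0.09 0.097
wrist tallbody 644 [-82.6  -0.9] [12.5 36.9] 0.4 z 0.027 0.065
```

View pics/s2.png

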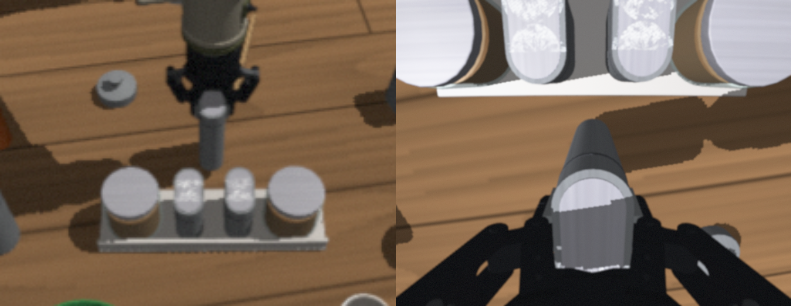

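The tin hangs straight in front of the gap (scene crop px (211,140)), with its bottom at about 28 mm. The gap middle is 2.4 mm to its +y side. I'll correct that, lower to about 3 mm above the base and push in.

>>> {"method": "send_rows", "body": {
  "offset": [
    [0,-2.4,6],
    [0,-2.4,12],
    [0,-2.4,16],
    [0,-2.4,17],
    [0,-2.4,17]
  ],
  "roll": [0,0,0,0,0]
}}

```text
clock: 4.83
position: [0.4977, -0.0261, 0.1146]
ee_rot: [0.997, -0.072, -0.001, -0.0]
ft_force: [-0.0, 0.4, -3.5]
grip_width: 0.456
```

>>> {"method": "send_rows", "body": {
  "offset": [
    [10,0,0],
    [22,0,0],
    [34,0,0],
    [45,0,0],
    [50,0,0]
  ],
  "roll": [0,0,0,0,0]
}}

```text
clock: 5.25
position: [0.5494, -0.0338, 0.1155]
ee_rot: [0.997, -0.073, 0.001, -0.0]
ft_force: [0.2, -0.1, -4.1]
grip_width: 0.465
```

>>> {"method": "send_rows", "body": {
  "offset": [
    [4,0,0],
    [8,0,0],
    [12,0,0],
    [16,0,0],
    [20,0,0]
  ],
  "roll": [0,0,0,0,0]
}}

```text
clock: 5.67
position: [0.5669, -0.0363, 0.1151]
ee_rot: [0.997, -0.073, -0.001, 0.0]
ft_force: [-3.0, 0.7, -2.6]
grip_width: 0.463
```

```bash
cat > row.py <<'E'
from rel import *
import sys
rel(.6122,-.0455,.114,-8.3)
c=np.array([.6122,-.0455]);a=np.radians(-8.3);A=np.array([[np.cos(a),np.sin(a)],[-np.sin(a),np.cos(a)]])
for n in sys.argv[1:]:
    p=eyes.camera_params(n);im,d=eyes.camera(n);uv,X=cloud(p,d);L=(X[:,:2]-c)@A.T*1000
    for nm,x0,x1,y0,y1,z0,z1 in (('left',-60,60,17,75,.088,.106),('right',-60,60,-75,-17,.088,.106),('tall',-170,60,-30,30,.15,.167)):
        m=(L[:,0]>x0)&(L[:,0]<x1)&(L[:,1]>y0)&(L[:,1]<y1)&(X[:,2]>z0)&(X[:,2]<z1)
        if m.sum()<30: print(n,nm,m.sum());continue
        r=cv2.minAreaRect(L[m].astype(np.float32));P=np.c_[X[m],np.ones(m.sum())]
        print(n,nm,m.sum(),np.round(r[0],1),np.round(r[1],1),round(r[2],1),'zmed',np.median(X[m][:,2]).round(4),'slope',np.linalg.lstsq(P[:,[0,1,3]],P[:,2],rcond=None)[0][:2].round(3))
    cv2.imwrite(f'pics/row_{n}_{monitor.get_obs()["clock"]:.1f}.png',im)
E
python3 row.py scene wrist; ls pics
```

```text
pos [ 0.5669 -0.0363  0.1151] yaw -8.32 t 5.67 F [-3.   0.7 -2.6] w 0.463 OFFSET [46.1  2.6  1. ] roll -0.0
scene left 415 [ 7.3 42.7] [81.6 45.2] 6.5 zmed 0.0986 slope [-0.024  0.022]
scene right 396 [  3.1 -38.2] [40.9 81.5] 89.6 zmed 0.0988 slope [-0.018  0.014]
scene tall 248 [-30.2   3.2] [47.3 47.2] 39.3 zmed 0.1616 slope [-0.079  0.015]
wrist left 10603 [ 5.6 43.2] [79.9 46.6] 7.5 zmed 0.0972 slope [0.    0.013]
wrist right 10170 [  2.  -38.8] [43.7 80.2] 89.9 zmed 0.0972 slope [-0.002 -0.001]
wrist tall 13956 [-36.6   1.9] [54.8 59.2] 64.6 zmed 0.1601 slope [-0.032 -0.001]
crop1.png
row_scene_5.7.png
row_wrist_5.8.png
s2.png
scene.npz
scene.png
top.npz
top.png
w1.npz
w1.png
```

The short tins are parting: left is turned about 7°, both are upright, and the push force is 3 N. Continuing.

>>> {"method": "send_rows", "body": {
  "offset": [
    [4,0,0],
    [8,0,0],
    [12,0,0],
    [16,0,0],
    [20,0,0]
  ],
  "roll": [0,0,0,0,0]
}}

```text
clock: 6.18
position: [0.5876, -0.0393, 0.1153]
ee_rot: [0.997, -0.073, 0.0, 0.0]
ft_force: [-2.5, -0.5, -3.0]
grip_width: 0.46
```

```bash
python3 row.py scene wrist; ls -t pics|head -1
```

```text
pos [ 0.5876 -0.0393  0.1153] yaw -8.33 t 6.18 F [-2.5 -0.5 -3. ] w 0.46 OFFSET [25.2  2.6  1.3] roll -0.0
scene left 408 [ 7.4 41.6] [48.9 80.8] 88.0 zmed 0.0987 slope [-0.012  0.009]
scene right 404 [  6.  -39.5] [43.6 80.1] 89.6 zmed 0.0988 slope [-0.018  0.01 ]
scene tall 253 [-8.4  3.1] [45.4 46.1] 40.0 zmed 0.1618 slope [-0.074  0.01 ]
wrist left 9098 [ 5.5 42. ] [79.7 49.9] 1.6 zmed 0.0971 slope [-0.004  0.012]
wrist right 8784 [  2.8 -39.8] [44.4 80.6] 89.7 zmed 0.0971 slope [-0.008 -0.008]
wrist tall 13942 [-15.9   1.9] [54.9 59.6] 64.7 zmed 0.1603 slope [-0.031 -0.001]
row_wrist_6.3.png
```

>>> {"method": "send_rows", "body": {
  "offset": [
    [5,0,0],
    [10,0,0],
    [15,0,0],
    [20,0,0],
    [26,0,0]
  ],
  "roll": [0,0,0,0,0]
}}

```text
clock: 6.7
position: [0.6134, -0.043, 0.1153]
ee_rot: [0.997, -0.073, -0.0, 0.0]
ft_force: [-0.6, -0.5, -3.3]
grip_width: 0.46
```

>>> {"method": "send_rows", "body": {
  "offset": [
    [0,0,1],
    [0,0,2],
    [0,0,3],
    [0,0,3],
    [0,0,3]
  ],
  "roll": [0,0,0,0,0]
}}

```text
clock: 7.12
position: [0.6127, -0.0429, 0.1122]
ee_rot: [0.997, -0.073, -0.0, 0.0]
ft_force: [1.0, -0.5, -4.3]
grip_width: 0.459
```

```bash
python3 row.py scene wrist top; mv pics/row_wrist_7*.png pics/w7.png; ls pics
```

```text
pos [ 0.6127 -0.0429  0.1122] yaw -8.32 t 7.12 F [ 1.  -0.5 -4.3] w 0.459 OFFSET [-0.1  2.7 -1.8] roll -0.0
scene left 339 [12.1 43. ] [45.6 70.8] 87.2 zmed 0.0988 slope [-0.04  -0.007]
scene right 341 [  9.4 -39.4] [43.3 72.2] 90.0 zmed 0.0987 slope [-0.032  0.004]
scene tall 246 [12.9 -1.2] [57.6 44.5] 42.4 zmed 0.1589 slope [-0.057 -0.028]
wrist left 6643 [ 9.  51.1] [44.  75.9] 66.9 zmed 0.0971 slope [-0.014  0.008]
wrist right 6222 [  6.5 -46.4] [76.3 41.5] 21.5 zmed 0.0971 slope [-0.016 -0.002]
wrist tall 13882 [7.5 1.1] [55.  58.5] 55.7 zmed 0.1572 slope [-0.02  -0.007]
top left 171 [-13.4  55.2] [49.3 21.4] 18.0 zmed 0.0986 slope [ 0.043 -0.061]
top right 0
top tall 0
crop1.png
row_scene_5.7.png
row_scene_6.2.png
row_scene_7.2.png
row_top_7.3.png
row_wrist_5.8.png
row_wrist_6.3.png
s2.png
scene.npz
scene.png
top.npz
top.png
w1.npz
w1.png
w7.png
```

View pics/w7.png

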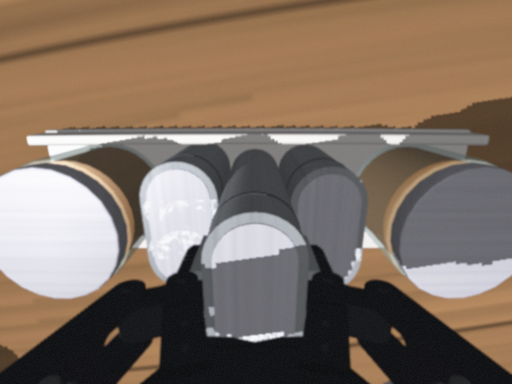

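The tall tin (px (255,280)) stands between the short tins (180,220) and (330,215). Settling another 1 mm, then releasing and rising.

>>> {"method": "send_rows", "body": {
  "offset": [
    [0,0,0.5],
    [0,0,1],
    [0,0,1],
    [0,0,1],
    [0,0,1]
  ],
  "roll": [0,0,0,0,0]
}}

```text
clock: 7.68
position: [0.6129, -0.0429, 0.1122]
ee_rot: [0.997, -0.073, 0.0, 0.0]
ft_force: [-3.7, 0.1, 5.4]
grip_width: 0.461
```

>>> {"method": "send_rows", "body": {
  "offset": [
    [0,0,0],
    [0,0,0],
    [0,0,0],
    [0,0,0],
    [0,0,0]
  ],
  "roll": [0,0,0,0,0],
  "jaw": 0.8
}}

```text
clock: 8.1
position: [0.6129, -0.0428, 0.1113]
ee_rot: [0.997, -0.073, 0.0, -0.0]
ft_force: [0.0, 0.5, -0.3]
grip_width: 0.797
```

>>> {"method": "send_rows", "body": {
  "offset": [
    [0,0,-10],
    [0,0,-30],
    [0,0,-55],
    [0,0,-80],
    [0,0,-100]
  ],
  "roll": [0,0,0,0,0]
}}

```text
clock: 8.52
position: [0.6133, -0.0427, 0.2142]
ee_rot: [0.997, -0.072, 0.001, -0.0]
ft_force: [-0.4, -0.5, 0.2]
grip_width: 0.798
```

>>> {"method": "send_rows", "body": {
  "offset": [
    [-35,0,0],
    [-70,0,0],
    [-105,0,0],
    [-140,0,0],
    [-160,0,0]
  ],
  "roll": [0,0,0,0,0]
}}

```text
clock: 8.93
position: [0.4518, -0.0192, 0.2119]
ee_rot: [0.997, -0.072, 0.0, 0.0]
ft_force: [1.6, 0.6, 1.0]
grip_width: 0.798
```

```bash
python3 row.py scene wrist top; mv pics/row_scene_[89]*.png pics/s9.png; python3 -c "
import cv2;a=cv2.imread('pics/s9.png')[160:260,170:350];cv2.imwrite('pics/s9c.png',cv2.resize(a,None,fx=4,fy=4))"
```

```text
pos [ 0.4518 -0.0192  0.2119] yaw -8.29 t 8.93 F [1.6 0.6 1. ] w 0.798 OFFSET [162.5   2.8  97.9] roll 0.0
scene left 395 [ 6.5 45.6] [45.9 80.7] 82.5 zmed 0.0985 slope [-0.023  0.005]
scene right 408 [  5.  -39.5] [43.6 79. ] 89.6 zmed 0.0986 slope [-0.023 -0.001]
scene tall 383 [0.8 3.1] [36.4 81. ] 89.5 zmed 0.1586 slope [-0.017  0.003]
wrist left 1513 [-23.2  41.8] [49.4 22.5] 89.4 zmed 0.0972 slope [ 0.096 -0.001]
wrist right 1706 [-24.4 -40.1] [25.4 42.6] 1.0 zmed 0.0971 slope [ 0.084 -0.028]
wrist tall 1019 [-35.1   2.4] [12.2 36. ] 0.3 zmed 0.1568 slope [ 0.156 -0.024]
top left 216 [30.5 47. ] [31.2 42.5] 9.6 zmed 0.0987 slope [-0.021 -0.016]
top right 158 [ 10.7 -53.9] [72.4 24.3] 26.3 zmed 0.099 slope [-0.007  0.05 ]
top tall 245 [21.8  2.8] [35.8 39.4] 3.9 zmed 0.1588 slope [-0.018 -0.006]
```

View pics/s9c.png

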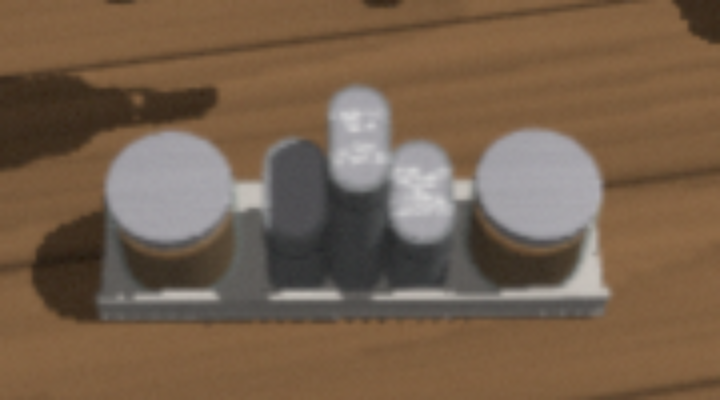

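The crop shows all three tins upright and square: tall at px (358,140), short ones at (297,190) and (420,195). The measured x positions are 1, 6 and 5 mm, and the gripper is clear. Handing in.

```bash
python3 -c "
from workcell import manip;print(manip.hand_in())"
```

```text
the job is handed in; nothing more can be done
None
```

I gripped the steel tall tin across its flat sides and carried it to the front of the rack. I pushed it slowly into the gap, set it on the base, released it, backed off and handed in at about 9 s. No verdict was reported.

**Last checks (scene camera, rack frame):**

| Tin | x (mm) | y (mm) | Turn (deg) | Tilt |
|---|---|---|---|---|
| tall_tin | about 1 | about 3 | about 0.5 | upright, top at 158.6 mm (seated) |
| left_tin | about 6 | about 45 | at most 7.5 | upright |
| right_tin | about 5 | about -40 | about 0.4 | upright |

- **Forces:** the readings after each move were 5 N or less while pushing and about 6.5 N at most overall. The gripper was clear of everything at the end.
- **Disagreements:** the scene camera's fit put left_tin at a 7.5° turn. An earlier wrist view had shown about 1.6°, and the last picture looks square. The final wrist and top views of the tins were partly cut off or hidden, so their centre fits don't confirm the scene readings. Both figures are within the 20° limit.

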